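# Hold a sample cell in the light path of a measuring stage

### The job

First press the tilted cover plate of the black measuring stage down until it sits level and fully home in its pocket, so that no stray light comes up. Then take the tall stoppered glass cell out of the grey rack, touching it with the fingers only on its two broad frosted faces and never on its clear end windows, and hold it upright in the light path, midway between lamp and camera lens, with the beam passing in through the centre of one window and out through the other. Finish while still holding it there, still and clear of the stage, and leave everything else where it is.

Things in the scene. Friction and masses are not known exactly. Their poses are not given: they have to be found in the camera images.
- stage: Fixed low black measuring stage, 200 mm (its x) by 280 mm (its y), top face 30 mm above the table; yaw varies by up to 0.35 rad. Origin: centre of its underside, on the table; x points away from the robot at yaw 0, z up. It carries the cover plate's pocket on its near half, and on its far half a lamp (-y end) and a camera (+y end) facing each other.
- pocket (a point): Centre of the floor of the stage's pocket for the cover plate, 24 mm above the table, at stage (-45, 0, 24) mm, axes as the stage's. The pocket is 74 mm (x) by 94 mm (y) and 6 mm deep.
- lamp (a point): Centre of the lamp's opening: front end of a silver barrel, 30 mm across, on a grey box 36 by 40 mm, 100 mm high. At stage (50, -65, 95) mm; the light leaves along stage +y.
- lens (a point): Centre of the camera lens: front end of a dark barrel, 30 mm across, on a black box 36 by 40 mm, 100 mm high. At stage (50, 65, 95) mm, facing the lamp across a free gap of 130 mm. Barrels reach 110 mm above the table.
- pin (a joint): Steel lift pin, 8 mm across with a round top, under the cover plate at stage x = -71 mm, y = 0. Value 0: standing 8 mm above the pocket floor (start); 0.008: pushed down flush. No spring: it slides with about 5 N of friction and stays where it is pushed.
- beam (a point): Point on the light path midway between lamp and lens: stage (50, 0, 95) mm. Axes as the stage's: y runs along the light path, z up.
- cover: Loose plain aluminium plate, 70 mm (its x) by 90 mm (its y) by 6 mm, about 0.12 kg, in the stage's pocket. Starts tilted about 0.13 rad, the edge on the stage's -x side (nearest the robot) raised 9 mm by the pin. Origin: centre of its underside; z is its upward normal. Pressed home at the raised edge it lies level, flush with the stage top, origin 24 mm above the table.
- rack: Fixed grey rack, 200 mm (its x) by 70 mm (its y), 16 mm high, yaw varies. Origin: centre of its underside. Three equal pockets at rack x = -60, 0 and +60 mm, 10 mm deep (floor 6 mm above the table), 39 by 23 mm; in them stand, in any order, the tall cell, the short cell and the steel block.
- cell: The glass cell to hold: tallest of the three things in the rack, the only one with a white stopper. 36 mm long (its x), 20 mm wide (y), 55 mm high with the 5 mm stopper, about 65 g, upright, its x parallel to the rack's x. Origin: centre of its underside. Broad faces (+y, -y, 20 mm apart) are frosted: grip here. Narrow ends (+x, -x) are the clear windows; light passes along its x.
- cell_windows: The two clear windows of the cell, one body moving with the cell and sharing its origin and axes: on the ends at x = +17.5 and -17.5 mm, each 15 mm wide and 46 mm high.
- cell_mid (a point): Middle of the cell between its windows, 25 mm above its underside; axes as the cell's.
- short_cell: Bystander in the rack: cell without stopper, 36 by 20 by 32 mm. Origin: centre of its underside.
- ref_block: Bystander in the rack: dark steel block, 36 by 20 by 42 mm. Origin: centre of its underside.
- ring_gauge: Bystander: steel ring gauge, 32 mm across, 14 mm high, lying on the stage beside the cover plate at its -y side. Origin: centre of its underside.
- bottle: Bystander: white bottle, 50 mm across, 130 mm high, on the table beyond. Origin: centre of its underside.
- lens_cap: Bystander: black lens cap, 48 mm across, 10 mm high, on the table near the robot. Origin: centre of its underside.
- driver: Bystander: screwdriver 150 mm long lying on the table to the right of the rack. Origin: under its middle.
- parts_tray: Bystander: grey open tray, 80 by 100 by 30 mm, on the table to the right. Origin: centre of its underside.

How it is judged (in metres and radians):
On the way, in this order (a step that is already met when the one before it is completed fails the run):
1. the cover plate is level and home in its pocket (angle between cover's own z axis and vertical below 0.035 rad and z of cover in the frame of stage between 0.021 and 0.0265 m), for 0.2 s.
2. the fingers have lifted the cell clear of the rack (height (world z) of cell above 0.04 m and contact force between cell and the fingers above 1 N), for 0.2 s.
At the end, for the whole second after the job is handed in: Cover level within 2 degrees and down within 2.5 mm. Fingers hold the cell at rest, clear of the stage, its middle within 6 mm sideways, 8 mm in height and 25 mm lengthwise of the beam point, long axis along the beam within 0.15 rad, upright within 0.12 rad (all of step 1 and x of cell_mid in the frame of beam between -0.006 and 0.006 m and z of cell_mid in the frame of beam between -0.008 and 0.008 m and y of cell_mid in the frame of beam between -0.025 and 0.025 m and angle between the x axis of cell and the y axis of stage, either way round below 0.15 rad and angle between cell's own z axis and vertical below 0.12 rad and contact force between cell and the fingers above 1 N and contact force between cell and stage below 0.1 N and linear speed of cell below 0.02 m/s); the arm keeps its last pose, push and grip.
It fails at once if the robot touches a clear window of the cell (contact force between cell_windows and the fingers above 0.3 N or contact force between cell_windows and the arm above 0.3 N).
It fails at once if a bystander is moved by more than 25 mm (distance of any of short_cell, ref_block, ring_gauge, bottle, lens_cap, driver, parts_tray from where it was at the start of the episode above 0.025 m).
It also fails if it takes over 48 s, if anything falls off the work surface, if the arm or the gripper's body presses on something with over 40 N, if the wrist force passes 120 N, or if a joint passes its speed limit or range.

### The arm

A 7-joint arm with a two-finger parallel gripper is mounted at the origin on the work surface. World frame = base frame: x ahead of the robot, y to its left, z up, the work surface at z = 0. Lengths are in mm, angles in rad, forces in N, time in s.
With the tool pointing down it reaches from about 425 to 825 mm from the base axis. Payload 3.6 kg.
Tool frame: the origin (TCP) lies on the centre line of the jaws, within the pads' length; the fingertips stand 19 mm ahead of it and the grasp point (between the pads) is the TCP (bot.tip_extent is the distance from the TCP to the fingertips, in mm); z points along the fingers, y is the line along which they close (so a half turn about z gives the same grasp; the last joint's range is limited). The gripper opens to 85 mm and grips with 20 to 120 N. Pads are 22 mm wide; open, the fingers measure 114 mm over their backs; the gripper's body (76 mm by 85 mm) begins 54 mm behind the grasp point. The pads swing forward as they close: fully open they stand 13 mm farther back than shut.
Start: joints at [-1.353, 0.615, -0.013, 1.423, 0.008, 1.103, -0.04], TCP at [156.874, 630.757, 250.297] pointing down, gripper open.
Joint ranges: [-3.12, 3.12], [-0.3, 2.06], [-1.34, 1.32], [0.26, 2.42], [-1.36, 4.5], [0.01, 1.98], [-2.84, 2.84]. Speed limits (rad/s): [2.79, 2.79, 3.14, 3.14, 3.14, 3.14, 3.14].

### API

Orientations are given as a rotation vector (axis times angle).
In Python, from plant import bot gives the robot as it stands. The module is installed in compiled form; this text tells all that it offers.
- The arm moves only by the tool arm_command, never from a script. Its argument "steps" is a list of rows, each a list of 7 numbers: the turn, a rotation vector about the tool's x, y, z in rad, then the shift along the tool's x, y, z in m, then the opening, from 0 (shut) to 1 (fully open). A call has 1 to 20 rows; each row is the pose to reach, as a shift and turn from the pose commanded when the call began, along the tool's axes at that moment; what a row does not reach only later rows make up. A row lasts 1/10 s, in which the tool goes at most 50 mm and 8.59 degrees, less where a joint would pass 70% of its speed; a pose out of reach is approached as far as the arm can. A call with a gripper value outside its range is refused whole. The fingers move at their own pace and stop on an object; "grip_force" is the grip in N (left out, the last holds). Time passes only in rows, so rows that repeat a pose let the fingers close. It gives the time, the measured TCP pose, the force, the opening and the grip force at its end, in the units of the state.
- bot.sense(): the state, without advancing time (a new reading comes with each control period).
- bot.get_image(name): name is "scene" or "top"; returns the picture (480x640x3 uint8, red, green, blue); there is no depth.
- bot.calibration(name): a dict with "intrinsics" (3x3 intrinsics, pixels), "cam_to_world" (4x4, takes a point from camera to world coordinates). Camera axes: x right, y down, z forward; pixel columns grow to the right and rows downward; lengths in mm; the calibration is good to about 2 mm. A picture is of the moment at which its call begins. calibration takes no time and is no camera call.
- bot.hand_in(): hands the job in; it is judged then, once.
The state is a dict: "t": time; "joints": joint angles; "qvel": joint speeds; "effort": joint torques, N m; "tool_pos": TCP position; "tcp_rot": TCP orientation; "wrist_force": force on the tool from outside, world axes, zero at the start; "ft_torque": the same for the moment, N m; "opening": opening from 0.0 (shut) to 1.0 (fully open); "grasp_force": force on a finger pad.
Only numpy, scipy, OpenCV 4.12 (cv2) and the standard library are available. Lean on these libraries where they do the work, as an engineer would, in place of code of your own. Each camera call takes 0.05 s, during which the arm holds its last target. There are 200 camera calls.

## Working session

There is one attempt and no reset: what is moved stays moved. The work goes in short steps, Python scripts to look and compute and a tool call to move; the robot and the scene stay as the last step left them, time stands still between calls to the robot, and variables do not carry over. Pictures are saved under pics/ and viewed, at most 10 in all, crops included, and the job is handed in when it is done.

Besides the shell and the picture viewer there is one more tool, called after "Call:" by a JSON object that holds its "name" and its "arguments". arm_command: Moves the arm, as the interface text tells. Its arguments: {"type":"object","properties":{"steps":{"type":"array","items":{"type":"array","items":{"type":"number"}}},"grip_force":{"type":"number"}},"required":["steps"]}

```bash
mkdir -p pics; python3 - <<'E'
from plant import bot
import cv2,numpy as np
np.set_printoptions(precision=3,suppress=True)
for n in("scene","top"):
    cv2.imwrite(f"pics/{n}0.png",bot.get_image(n)[:,:,::-1]); c=bot.calibration(n); print(n,c["intrinsics"],c["cam_to_world"])
s=bot.sense();print(s, bot.tip_extent)
E
```

```text
scene [[529.72    0.    318.38 ]
 [  0.    529.72  239.283]
 [  0.      0.      1.   ]] [[  -0.129    0.767   -0.629 1264.38 ]
 [   0.992    0.095   -0.088   23.019]
 [  -0.008   -0.635   -0.773  911.827]
 [   0.       0.       0.       1.   ]]
top [[533.262   0.    311.969]
 [  0.    533.262 243.944]
 [  0.      0.      1.   ]] [[   0.079   -0.971    0.225  373.124]
 [  -0.997   -0.078    0.015  -82.767]
 [   0.003   -0.226   -0.974 1042.368]
 [   0.       0.       0.       1.   ]]
{'t': 0.1, 'joints': array([-1.354,  0.616, -0.013,  1.425,  0.008,  1.103, -0.04 ]), 'qvel': array([-0.   , -0.004, -0.002, -0.003, -0.001, -0.   , -0.001]), 'effort': array([  0.001, -47.038,   0.26 , -17.157,   0.01 ,   0.006,   0.   ]), 'tool_pos': array([156.716, 630.135, 249.233]), 'tcp_rot': array([-0.382, -3.118,  0.004]), 'wrist_force': array([ 0.011, -0.791,  0.382]), 'ft_torque': array([ 0.005, -0.053,  0.01 ]), 'grasp_force': 0.0, 'opening': 1.0009845954218204} 19.0
```

View pics/scene0.png

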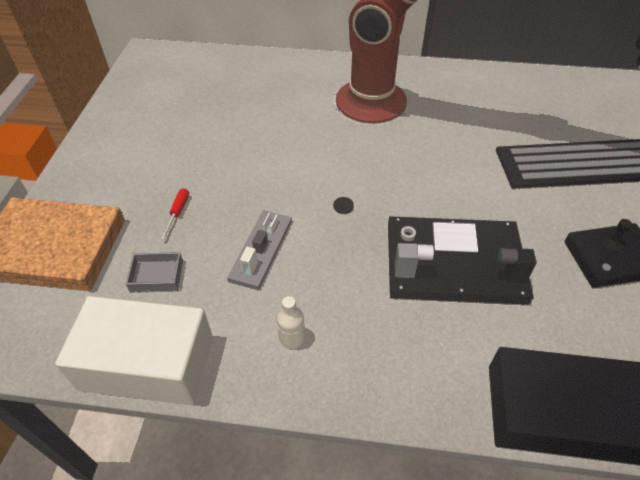

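View pics/top0.png

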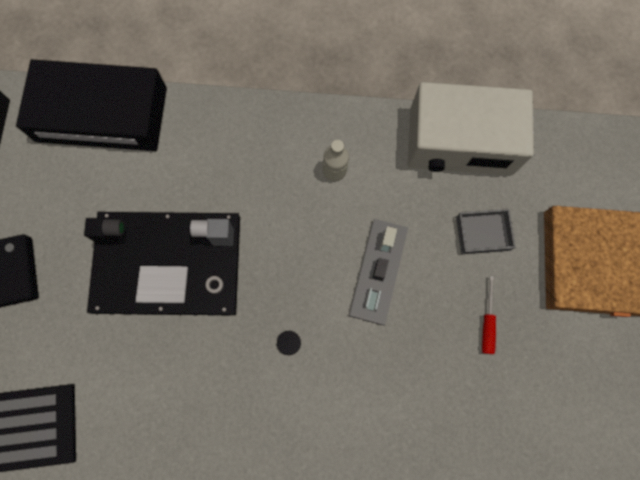

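The scene view shows the stage with its tilted light plate at about (456,236), the rack at (261,249) with the white stopper at (248,256), and the ring at (408,232). In the top view the stage is at (165,264), the plate at (162,285), the rack at (379,272) and the stopper at (389,234).

```bash
cat > h.py <<'E'
import cv2,numpy as np
from plant import bot
np.set_printoptions(precision=3,suppress=True)
def ray(n,uv):
    c=bot.calibration(n);T=np.array(c["cam_to_world"]);K=np.array(c["intrinsics"])
    d=T[:3,:3]@np.linalg.solve(K,[uv[0],uv[1],1]);return T[:3,3],d
def plane(n,uv,z):
    o,d=ray(n,uv);return o+d*(z-o[2])/d[2]
def proj(n,p):
    c=bot.calibration(n);T=np.array(c["cam_to_world"]);K=np.array(c["intrinsics"])
    q=K@(T[:3,:3].T@(np.array(p,float)-T[:3,3]));return q[:2]/q[2]
def tri(a,b):
    (o1,d1),(o2,d2)=ray("scene",a),ray("top",b)
    s=np.linalg.lstsq(np.c_[d1,-d2],o2-o1,rcond=None)[0]
    p,q=o1+s[0]*d1,o2+s[1]*d2;return (p+q)/2,np.linalg.norm(p-q)
def blob(mask,roi):
    x0,y0,x1,y1=roi;m=np.zeros(mask.shape,np.uint8);m[y0:y1,x0:x1]=mask[y0:y1,x0:x1]*255
    return max(cv2.findContours(m,cv2.RETR_EXTERNAL,cv2.CHAIN_APPROX_NONE)[0],key=cv2.contourArea)
def cen(c):
    m=cv2.moments(c);return np.array([m["m10"],m["m01"]])/m["m00"]
E
python3 - <<'E'
from h import *
S,T=[cv2.imread(f"pics/{n}0.png").astype(int) for n in("scene","top")]
g={"scene":S.mean(2),"top":T.mean(2)}
# stage outline, plate
for n,roi,z,pr in(("scene",(380,205,540,310),30,(425,215,490,260)),("top",(80,205,248,322),30,(125,255,200,312))):
    c=blob(g[n]<60,roi); r=cv2.approxPolyDP(cv2.convexHull(c),4,True)[:,0]
    print(n,"stage",[(tuple(u),plane(n,u,z)[:2].round(1)) for u in r])
    c=blob(g[n]>130,pr); print(" plate",cv2.contourArea(c),cen(c),[tuple(u) for u in cv2.approxPolyDP(c,3,True)[:,0]])
for n,roi in(("scene",(236,244,262,275)),("top",(376,222,402,255))):
    x0,y0,x1,y1=roi; print(n); print(g[n][y0:y1,x0:x1].astype(int))if 0 else None
    c=blob(g[n]>150,roi);print("stopper",cv2.contourArea(c),cen(c),cv2.minAreaRect(c))
a=cv2.resize(cv2.imread("pics/scene0.png")[200:300,225:300],None,fx=5,fy=5,interpolation=2)
b=cv2.resize(cv2.imread("pics/top0.png")[210:330,340:415],None,fx=5,fy=5,interpolation=2)
o=np.zeros((600,750,3),np.uint8);o[:500,:375]=a;o[:,375:]=b;cv2.imwrite("pics/crop1.png",o)
E
```

```text
scene stage [((np.int32(390), np.int32(218)), array([466.5,  73. ])), ((np.int32(513), np.int32(222)), array([445.2, 342.4])), ((np.int32(532), np.int32(250)), array([520.5, 374.1])), ((np.int32(532), np.int32(297)), array([641.1, 359.5])), ((np.int32(528), np.int32(303)), array([656.3, 350. ])), ((np.int32(392), np.int32(297)), array([675.3,  86.1]))]
 plate 1259.5 [452.727 237.745] [(np.int32(474), np.int32(224)), (np.int32(434), np.int32(222)), (np.int32(434), np.int32(246)), (np.int32(425), np.int32(245)), (np.int32(425), np.int32(258)), (np.int32(432), np.int32(258)), (np.int32(434), np.int32(247)), (np.int32(477), np.int32(251))]
top stage [((np.int32(86), np.int32(219)), array([622.1, 380.2])), ((np.int32(98), np.int32(212)), array([638.1, 359.1])), ((np.int32(237), np.int32(213)), array([658. ,  85.5])), ((np.int32(235), np.int32(314)), array([460.2,  67.2])), ((np.int32(88), np.int32(312)), array([441.9, 344.6]))]
 plate 1552.0 [161.448 284.064] [(np.int32(141), np.int32(267)), (np.int32(138), np.int32(301)), (np.int32(183), np.int32(300)), (np.int32(185), np.int32(267))]
scene
stopper 143.0 [246.798 253.92 ] ((246.9000244140625, 254.20001220703125), (9.838699340820312, 17.441329956054688), 26.56505012512207)
top
stopper 126.5 [389.52  236.007] ((389.6470947265625, 235.9117889404297), (8.973817825317383, 16.492422103881836), 14.03624439239502)
```

View pics/crop1.png

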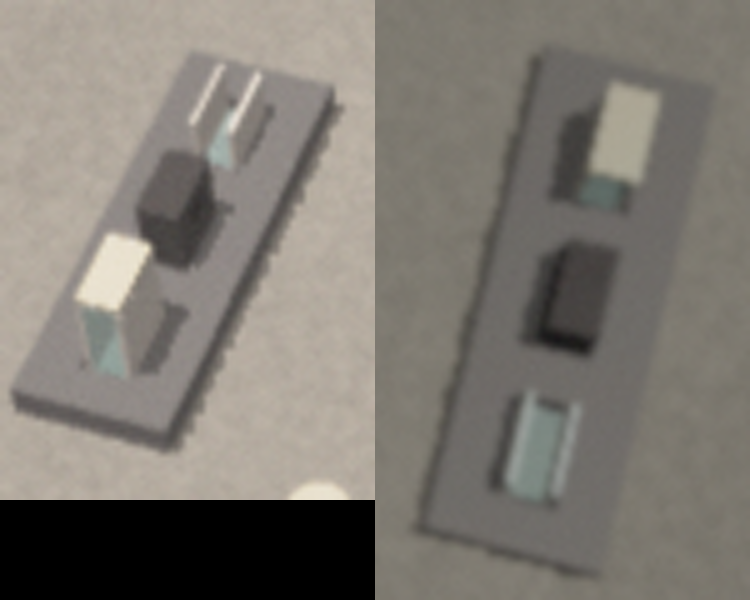

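The crop is clear. The stopper's top face is centred near scene (248,254) and top (390,236), and the rack's top-face corners are visible in both views. The stage corner screws are also visible as bright dots, so I'll triangulate those.

```bash
python3 - <<'E'
from h import *
g={n:cv2.imread(f"pics/{n}0.png").astype(float).mean(2) for n in("scene","top")}
def dot(n,u):
    x,y=u;w=g[n][y-5:y+6,x-5:x+6];w=np.clip(w-np.median(w)-15,0,None)*(np.hypot(*np.mgrid[-5:6,-5:6])<4.5)
    yy,xx=np.mgrid[y-5:y+6,x-5:x+6];return np.array([(w*xx).sum(),(w*yy).sum()])/w.sum()
sc=[(397,220),(521,222),(402,292),(523,293)];tp=[(228,217),(101,216),(229,310),(96,309)]
sc=[dot("scene",u) for u in sc];tp=[dot("top",u) for u in tp]
print(sc,tp)
# scene rows: near-right, near-left, far-right, far-left
tp=[tp[2],tp[3],tp[0],tp[1]]
P=[]
for a,b in zip(sc,tp): p,e=tri(a,b);P.append(p);print("screw",p,e,plane("scene",a,30)[:2],plane("top",b,30)[:2])
P=np.array(P);print("centre",P.mean(0),"sizes",[np.linalg.norm(P[i]-P[j]) for i,j in((0,1),(2,3),(0,2),(1,3))])
v=(P[1]+P[3]-P[0]-P[2]);print("yaw from y",np.arctan2(-v[0],v[1]));v=(P[2]+P[3]-P[0]-P[1]);print("yaw from x",np.arctan2(v[1],v[0]))
# plate corners  nl,nr,fr (far left) 
for nm,a,b in(("nearR",(434,222),(183.5,301)),("nearL",(475,224),(137.5,302)),("farL",(477.5,251.5),(140,266))):
    print("plate",nm,*tri(a,b))
f=lambda X,Y,ox,oy:((X+.5)/5-.5+ox,(Y+.5)/5-.5+oy)
p,e=tri(f(116,272,225,200),f(625-375,132,340,210));print("stopper top",p,e)
R=[((195,52),(598,572)),((333,85),(428,525)),((168,432),(545,45)),((12,392),(715,88))]
Q=[]
# correspond: scene upper = near robot = top lower; scene left = -y = top right
for a,b in R:
    p,e=tri(f(*a,225,200),f(b[0]-375,b[1],340,210));Q.append(p);print("rack",p,e)
Q=np.array(Q);v=Q[2]+Q[3]-Q[0]-Q[1];print("rack c",Q.mean(0),"axis dir",np.arctan2(v[1],v[0]),np.linalg.norm(v)/2)
E
```

```text
[array([397.385, 217.752]), array([nan, nan]), array([400.871, 288.041]), array([522.336, 292.516])] [array([227.013, 218.54 ]), array([103.93 , 215.143]), array([225.193, 309.151]), array([ 96.776, 307.736])]
screw [467.355  87.591  33.616] 2.8160158765688643 [463.744  89.264] [467.8    86.775]
 ** On entry to DLASCL parameter number  4 had an illegal value
 ** On entry to DLASCL parameter number  4 had an illegal value
 ** On entry to DLASCL parameter number  4 had an illegal value
 ** On entry to DLASCL parameter number  4 had an illegal value
 ** On entry to DLASCL parameter number  5 had an illegal value
 ** On entry to DLASCL parameter number  4 had an illegal value<stdin>:5: RuntimeWarning: invalid value encountered in divide
Traceback (most recent call last):
  File "h.py", line 14, in tri
    s=np.linalg.lstsq(np.c_[d1,-d2],o2-o1,rcond=None)[0]
      ~~~~~~~~~~~~~~~^^^^^^^^^^^^^^^^^^^^^^^^^^^^^^^^
numpy.linalg.LinAlgError: SVD did not converge in Linear Least Squares
```

```bash
python3 - <<'E'
from h import *
for n,roi in(("scene",(384,210,540,305)),("top",(84,206,244,320))):
    g=cv2.imread(f"pics/{n}0.png").astype(np.float32).mean(2).astype(np.float32)
    h=cv2.morphologyEx(g,cv2.MORPH_TOPHAT,np.ones((7,7)));x0,y0,x1,y1=roi
    m=np.zeros(g.shape,np.uint8);m[y0:y1,x0:x1]=(h[y0:y1,x0:x1]>20)
    k,l,s,c=cv2.connectedComponentsWithStats(m)
    for i in range(1,k):
        if s[i,4]<14:
            w=h*(l==i);yy,xx=np.mgrid[:480,:640];print(n,s[i,4],(w*xx).sum()/w.sum(),(w*yy).sum()/w.sum())
f=lambda X,Y,ox,oy:((X+.5)/5-.5+ox,(Y+.5)/5-.5+oy)
for nm,a,b in(("nearR",(434,222),(183.5,301)),("nearL",(475,224),(137.5,302)),("farL",(477.5,251.5),(140,266))):
    print("plate",nm,*tri(a,b))
p,e=tri(f(116,272,225,200),f(625-375,132,340,210));print("stopper top",p,e)
R=[((195,52),(598,572)),((333,85),(428,525)),((168,432),(545,45)),((12,392),(715,88))]
R=[(R[0][0],R[0][1]),(R[1][0],R[1][1]),(R[2][0],R[2][1]),(R[3][0],R[3][1])]
Q=[]
for a,b in R:
    p,e=tri(f(*a,225,200),f(b[0]-375,b[1],340,210));Q.append(p);print("rack",p,e)
Q=np.array(Q);v=Q[2]+Q[3]-Q[0]-Q[1];print("rack c",Q.mean(0),"axis dir",np.arctan2(v[1],v[0]),np.linalg.norm(v)/2)
E
```

```text
scene 11 397.62679240052273 218.95661007896754
scene 10 452.3225499444296 221.0165377924561
scene 3 432.7730496735959 223.63475175376607
scene 13 507.30756620432135 223.41442556344904
scene 1 398.0 244.0
scene 9 477.21037463976944 248.63496636382442
scene 2 433.0 249.46969692240734
scene 1 433.0 252.0
scene 12 530.0348806303759 276.9296074837572
scene 2 399.4598539633809 299.0
scene 1 414.0 300.0
scene 2 461.5037593415637 302.0
top 2 187.0 268.4817518516458
top 2 136.0 298.5079364791028
plate nearR [475.789 166.671  39.808] 3.087762845555335
plate nearL [467.432 255.019  35.724] 5.031728871078279
plate farL [537.542 260.463  28.645] 0.16921262871395895
stopper top [ 627.41  -212.368   60.006] 1.6368248624703032
rack [ 464.913 -215.756   16.305] 1.9428862271750127
rack [ 477.555 -149.7     16.613] 2.315105168298441
rack [ 672.433 -185.348   15.071] 0.4531312142542619
rack [ 660.27  -253.882   14.29 ] 0.6729884742815341
rack c [ 568.793 -201.172   15.57 ] axis dir -0.1868449346137549 198.5816316698933
```

The rack is consistent: its length measures 198.6 (given 200), its top is at z 15.6, the stopper top is at z 60 (expected 61), and the stopper sits 59.7 from the rack centre along the rack axis. Next, a closer look at the stage.

```bash
python3 - <<'E'
from h import *
a=cv2.imread("pics/scene0.png")[205:310,382:542];b=cv2.imread("pics/top0.png")[203:323,82:244]
o=np.zeros((600,780,3),np.uint8)
a=cv2.resize(a,None,fx=4.8,fy=4.8,interpolation=2);
cv2.imwrite("pics/s.png",np.clip(a*1.8,0,255).astype(np.uint8))
b=cv2.resize(b,None,fx=4.8,fy=4.8,interpolation=2);cv2.imwrite("pics/t.png",np.clip(b*1.8,0,255).astype(np.uint8));print(a.shape,b.shape)
E
```

```text
(504, 768, 3) (576, 778, 3)
```

View pics/s.png

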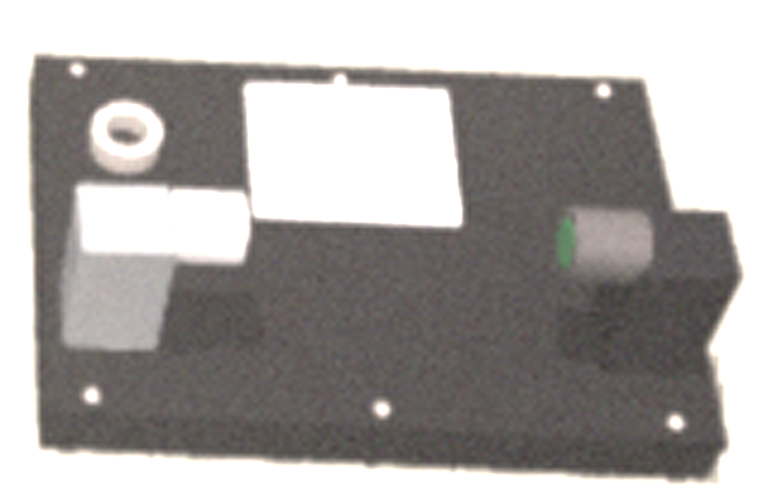

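View pics/t.png

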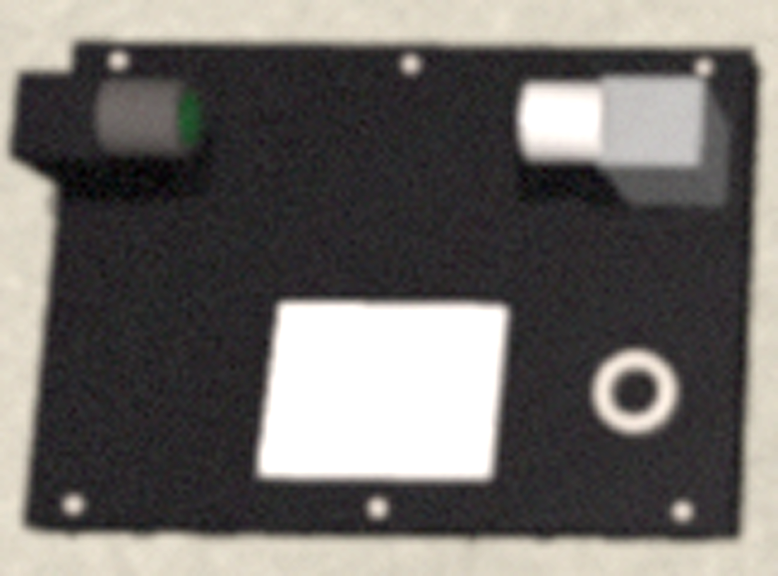

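Scaled crops. Screws in the scene crop: (77,69), (340,79), (603,91), (92,395), (381,409), (676,423). Screws in the top crop: (682,512), (377,508), (73,504), (704,67), (410,65), (118,60). The plate corners and both barrels are visible in each view.

```bash
python3 - <<'E'
from h import *
k=4.8
fs=lambda u:((u[0]+.5)/k-.5+382,(u[1]+.5)/k-.5+205)
ft=lambda u:((u[0]+.5)/k-.5+82,(u[1]+.5)/k-.5+203)
A=[(77,69),(340,79),(603,91),(92,395),(381,409),(676,423)];B=[(682,512),(377,508),(73,504),(704,67),(410,65),(118,60)]
P=[]
for a,b in zip(A,B):
    p,e=tri(fs(a),ft(b));P.append(p);print("screw",p,round(e,1))
P=np.array(P);c=P.mean(0);v=P[2]+P[5]-P[0]-P[3];w=P[3:].sum(0)-P[:3].sum(0)
y1=np.arctan2(-v[0],v[1]);y2=np.arctan2(w[1],w[0]);print("c",c,"yaws",y1,y2,"len",np.linalg.norm(v)/2,np.linalg.norm(w)/3)
yaw=(y1*2+y2)/3;R=np.array([[np.cos(yaw),-np.sin(yaw)],[np.sin(yaw),np.cos(yaw)]])
for nm,s in(("beam",(50,0)),("pocket",(-45,0)),("pin",(-71,0)),("lamp",(50,-65)),("lens",(50,65))): print(nm,c[:2]+R@s)
for nm,a,b in(("nearR",(243,83),(494,481)),("nearL",(450,90),(256,480)),("farL",(463,227),(278,301)),("farR",(250,217),(509,305))):
    p,e=tri(fs(a),ft(b));print("plate",nm,p,round(e,1),"in stage",R.T@(p[:2]-c[:2]))
for nm,a,b in(("lamp",(249,218),(522,118)),("lens",(565,235),(195,115))):
    p,e=tri(fs(a),ft(b));print(nm,p,round(e,1),"in stage",R.T@(p[:2]-c[:2]))
from scipy.spatial.transform import Rotation as Ro
s=bot.sense();print(s["tool_pos"],Ro.from_rotvec(s["tcp_rot"]).as_matrix())
E
```

```text
screw [467.337  89.785  29.956] 0.4
screw [459.297 209.846  30.539] 0.6
screw [451.399 329.401  30.   ] 0.0
screw [649.275 102.134  30.315] 0.7
screw [640.721 222.063  29.476] 0.6
screw [633.123 341.972  29.985] 0.0
c [550.192 215.867  30.045] yaws 0.0668330536469706 0.06802374218348256 len 240.26337308019046 182.11648710356155
beam [600.079 219.226]
pocket [505.294 212.844]
pin [479.352 211.097]
lamp [604.446 154.373]
lens [595.712 284.079]
plate nearR [472.904 164.197  36.702] 1.4 in stage [-80.584 -46.361]
plate nearL [465.867 257.416  36.857] 1.5 in stage [-81.343  47.121]
plate farL [538.751 261.479  28.982] 0.2 in stage [-8.351 46.277]
plate farR [544.542 168.778  28.881] 0.0 in stage [ -8.8   -46.603]
lamp [604.356 155.891 101.384] 1.0 in stage [ 50.012 -63.479]
lens [596.144 281.48   99.317] 2.6 in stage [50.256 62.378]
[156.716 630.135 249.233] [[-0.97   0.241 -0.001]
 [ 0.241  0.97  -0.002]
 [ 0.    -0.002 -1.   ]]
```

The stage is measured: centre (550.2, 215.9), top z 30.0, yaw 0.067. The lamp and lens points come out at stage x = 50, and the plate's raised edge is at z ≈ 37. I'll write a helper that gives move increments.

```bash
cat > g.py <<'E'
import sys
from h import *
from scipy.spatial.transform import Rotation as Ro
def tgt(a): return np.array([[np.cos(a),np.sin(a),0],[np.sin(a),-np.cos(a),0],[0,0,-1]])  # tool x at world angle a, z down
def go(x,y,z,a):
    s=bot.sense();R=Ro.from_rotvec(s["tcp_rot"]).as_matrix()
    print("t",s["t"],"pos",s["tool_pos"],"xang",np.arctan2(R[1,0],R[0,0]),"F",s["wrist_force"],"open",s["opening"],"grasp",s["grasp_force"])
    print("turn",Ro.from_matrix(R.T@tgt(a)).as_rotvec(),"shift m",R.T@(np.array([x,y,z])-s["tool_pos"])/1000)
if __name__=="__main__": go(*map(float,sys.argv[1:]))
E
python3 g.py 480.4 211.2 150 3.2087
```

```text
t 0.1 pos [156.716 630.135 249.233] xang 2.897820866522991 F [ 0.011 -0.791  0.382] open 1.0009845954218204 grasp 0.0
turn [-0.002 -0.    -0.311] shift m [-0.415 -0.328  0.1  ]
```

Call:
{"name": "arm_command", "arguments": {"steps": [[0,0,-0.03,-0.035,-0.027,0,0],[0,0,-0.06,-0.07,-0.055,0,0],[0,0,-0.09,-0.105,-0.083,0.01,0],[0,0,-0.12,-0.14,-0.11,0.02,0],[0,0,-0.15,-0.175,-0.138,0.03,0],[0,0,-0.18,-0.21,-0.166,0.04,0],[0,0,-0.21,-0.245,-0.194,0.05,0],[0,0,-0.24,-0.28,-0.221,0.06,0],[0,0,-0.27,-0.315,-0.249,0.07,0],[0,0,-0.29,-0.35,-0.277,0.08,0],[0,0,-0.311,-0.385,-0.304,0.09,0],[0,0,-0.311,-0.415,-0.328,0.1,0],[0,0,-0.311,-0.415,-0.328,0.1,0],[0,0,-0.311,-0.415,-0.328,0.1,0],[0,0,-0.311,-0.415,-0.328,0.1,0],[0,0,-0.311,-0.415,-0.328,0.1,0],[0,0,-0.311,-0.415,-0.328,0.1,0]]}}

```text
t: 1.8
tool_pos: [479.7, 213.8, 150.6]
tcp_rot: [-0.11, 3.14, 0.001]
wrist_force: [0.1, 1.3, -0.1]
opening: -0.001
grasp_force: 0.0
```

```bash
python3 g.py 480.4 211.2 60 3.2087
```

```text
t 1.8 pos [479.722 213.752 150.61 ] xang -3.071528245048445 F [ 0.088  1.252 -0.063] open -0.0013702818611032758 grasp 0.0
turn [0.001 0.    0.003] shift m [-0.    -0.003  0.091]
```

Call:
{"name": "arm_command", "arguments": {"steps": [[0,0,0.003,-0.0005,-0.0025,0.03,0],[0,0,0.003,-0.0005,-0.0025,0.06,0],[0,0,0.003,-0.0005,-0.0025,0.08,0],[0,0,0.003,-0.0005,-0.0025,0.088,0],[0,0,0.003,-0.0005,-0.0025,0.09,0],[0,0,0.003,-0.0005,-0.0025,0.092,0],[0,0,0.003,-0.0005,-0.0025,0.094,0],[0,0,0.003,-0.0005,-0.0025,0.096,0],[0,0,0.003,-0.0005,-0.0025,0.098,0],[0,0,0.003,-0.0005,-0.0025,0.1,0],[0,0,0.003,-0.0005,-0.0025,0.101,0],[0,0,0.003,-0.0005,-0.0025,0.101,0],[0,0,0.003,-0.0005,-0.0025,0.101,0]]}}

```text
t: 3.1
tool_pos: [481.1, 210.2, 49.3]
tcp_rot: [-0.101, 3.14, 0.001]
wrist_force: [-1.3, 1.2, 3.4]
opening: -0.004
grasp_force: 1.7
```

Call:
{"name": "arm_command", "arguments": {"steps": [[0,0,0,0,0,0.001,0],[0,0,0,0,0,0.002,0],[0,0,0,0,0,0.003,0],[0,0,0,0,0,0.003,0]]}}

```text
t: 3.5
tool_pos: [481.1, 210.2, 49.0]
tcp_rot: [-0.101, 3.139, 0.001]
wrist_force: [-5.5, 0.0, 23.9]
opening: -0.002
grasp_force: 11.9
```

Bottomed out: the tip is flush at z = 30 and the force climbed sharply. I'll lift and check the plate.

Call:
{"name": "arm_command", "arguments": {"steps": [[0,0,0,0,0,-0.02,0],[0,0,0,0,0,-0.06,0],[0,0,0,0,0,-0.1,0],[0,0,0,0,0,-0.14,0],[0,0,0,0,0,-0.14,0]]}}

```text
t: 4.0
tool_pos: [484.5, 210.6, 191.1]
tcp_rot: [-0.099, 3.129, 0.006]
wrist_force: [-0.2, -0.7, -0.2]
opening: 0.0
grasp_force: 0.0
```

```bash
python3 g.py 627.5 -212.3 150 2.9546
```

```text
t 4.0 pos [484.48  210.568 191.144] xang -3.0784398507267805 F [-0.171 -0.727 -0.174] open 1.3804139148701274e-05 grasp 0.0
turn [0.005 0.01  0.25 ] shift m [-0.116 -0.431  0.041]
```

Call:
{"name": "arm_command", "arguments": {"steps": [[0,0,0.03,-0.011,-0.039,0,0],[0,0.01,0.06,-0.022,-0.078,0,0],[0,0.01,0.09,-0.033,-0.118,0,0.5],[0,0.01,0.12,-0.043,-0.157,0,1],[0,0.01,0.15,-0.054,-0.196,0,1],[0,0.01,0.18,-0.064,-0.235,0,1],[0,0.01,0.21,-0.075,-0.274,0.01,1],[0,0.01,0.23,-0.085,-0.314,0.02,1],[0,0.01,0.25,-0.096,-0.353,0.03,1],[0,0.01,0.25,-0.107,-0.392,0.041,1],[0,0.01,0.25,-0.116,-0.431,0.041,1],[0,0.01,0.25,-0.116,-0.431,0.041,1],[0,0.01,0.25,-0.116,-0.431,0.041,1],[0,0.01,0.25,-0.116,-0.431,0.041,1],[0,0.01,0.25,-0.116,-0.431,0.041,1]]}}

```text
t: 5.5
tool_pos: [624.4, -210.7, 145.0]
tcp_rot: [-0.286, -3.118, -0.001]
wrist_force: [0.7, 0.0, -0.2]
opening: 1.001
grasp_force: 0.0
```

```bash
python3 - <<'E'
from h import *
for n in("scene","top"): cv2.imwrite(f"pics/{n}1.png",bot.get_image(n)[:,:,::-1])
S=cv2.imread("pics/scene1.png")
cv2.imwrite("pics/chk.png",cv2.resize(S[195:310,215:545],None,fx=2.4,fy=2.4,interpolation=2))
k=4.8;a=cv2.imread("pics/top1.png")[203:323,82:244];cv2.imwrite("pics/t1.png",cv2.resize(a,None,fx=k,fy=k,interpolation=2))
for n,roi in(("top",(125,255,200,312)),("scene",(434,215,490,260))):
  for i in "01":
    c=blob(cv2.imread(f"pics/{n}{i}.png").mean(2)>110,roi);print(n,i,cv2.contourArea(c),cen(c),cv2.approxPolyDP(c,3,True)[:,0].tolist())
import g; g.go(627.5,-212.3,42,2.9546)
E
```

```text
top 0 1610.0 [161.302 283.938] [[140, 267], [137, 301], [183, 301], [186, 267]]
top 1 1731.0 [162.081 284.551] [[140, 267], [137, 302], [184, 303], [186, 267]]
scene 0 1174.0 [454.97 236.58] [[434, 222], [434, 249], [477, 251], [473, 223]]
scene 1 1063.0 [454.726 237.871] [[434, 224], [435, 250], [477, 251], [473, 226]]
t 5.6 pos [ 624.649 -211.2    145.39 ] xang 2.9581327128498045 F [-0.292 -0.281  0.032] open 0.9999841331940427 grasp 0.0
turn [-0.001 -0.01   0.004] shift m [-0.004 -0.     0.103]
```

View pics/chk.png

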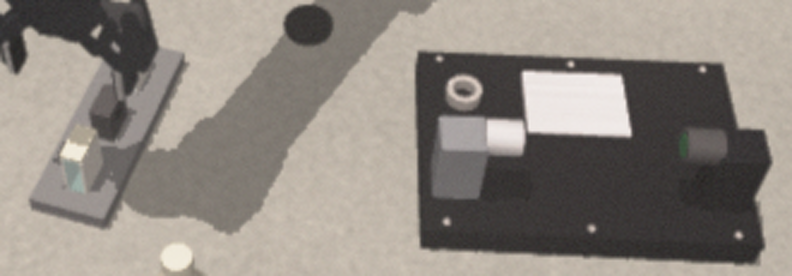

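The crop shows the near edge of the plate lowered, since the middle screw is now free of it, and the cell untouched with the fingers above. I'll check the plate's height numerically and descend.

```bash
python3 - <<'E'
from h import *
for a,b in(((433.7,223.7),(184.3,303)),((473.3,225.7),(137,302.3)),((477,251),(140,267))):print(*tri(a,b))
E
```

```text
[473.02  167.134  31.025] 3.6933835210271213
[467.355 254.987  30.57 ] 0.0765593583672525
[535.7   260.011  28.04 ] 0.8511281876418303
```

Call:
{"name": "arm_command", "arguments": {"steps": [[0,-0.01,0.004,-0.003,0,0.03,1],[0,-0.01,0.004,-0.003,0,0.06,1],[0,-0.01,0.004,-0.003,0,0.085,1],[0,-0.01,0.004,-0.003,0,0.098,1],[0,-0.01,0.004,-0.003,0,0.103,1],[0,-0.01,0.004,-0.003,0,0.103,1],[0,-0.01,0.004,-0.003,0,0.103,1],[0,-0.01,0.004,-0.003,0,0.103,1]]}}

```text
t: 6.4
tool_pos: [627.5, -213.7, 43.8]
tcp_rot: [0.297, 3.125, -0.003]
wrist_force: [0.0, 1.1, -0.3]
opening: 0.999
grasp_force: 0.0
```

Call:
{"name": "arm_command", "arguments": {"steps": [[0,0,0,0,0.001,0.001,1],[0,0,0,0,0.001,0.001,1],[0,0,0,0,0.001,0.001,1]]}}

```text
t: 6.7
tool_pos: [626.7, -212.3, 41.5]
tcp_rot: [0.297, 3.127, -0.002]
wrist_force: [-0.2, 0.2, -0.1]
opening: 1.0
grasp_force: 0.0
```

```bash
python3 g.py 627.5 -212.3 42 2.9546
```

```text
t 6.7 pos [ 626.748 -212.277   41.542] xang 2.951986886893141 F [-0.226  0.17  -0.06 ] open 0.9998962097606625 grasp 0.0
turn [-0.001  0.    -0.003] shift m [-0.001  0.    -0.   ]
```

Good. Now close.

Call:
{"name": "arm_command", "arguments": {"steps": [[0,0,0,0,0,0,0.5],[0,0,0,0,0,0,0.4],[0,0,0,0,0,0,0.3],[0,0,0,0,0,0,0.25],[0,0,0,0,0,0,0.2],[0,0,0,0,0,0,0.1],[0,0,0,0,0,0,0],[0,0,0,0,0,0,0],[0,0,0,0,0,0,0],[0,0,0,0,0,0,0]], "grip_force": 35}}

```text
t: 7.7
tool_pos: [626.7, -212.3, 41.3]
tcp_rot: [0.298, 3.127, -0.002]
wrist_force: [0.5, -0.1, 0.5]
opening: 0.231
grasp_force: 36.2
```

Call:
{"name": "arm_command", "arguments": {"steps": [[0,0,0,0,0,-0.01,0],[0,0,0,0,0,-0.025,0],[0,0,0,0,0,-0.045,0],[0,0,0,0,0,-0.07,0],[0,0,0,0,0,-0.1,0],[0,0,0,0,0,-0.13,0],[0,0,0,0,0,-0.16,0],[0,0,0,0,0,-0.18,0],[0,0,0,0,0,-0.18,0],[0,0,0,0,0,-0.18,0],[0,0,0,0,0,-0.18,0]]}}

```text
t: 8.8
tool_pos: [625.6, -211.8, 219.8]
tcp_rot: [-0.297, -3.124, 0.001]
wrist_force: [0.2, 0.4, -0.9]
opening: 0.231
grasp_force: 36.1
```

```bash
python3 g.py 600.1 219.2 220 1.638; python3 - <<'E'
from h import *
for n in("scene","top"): cv2.imwrite(f"pics/{n}2.png",bot.get_image(n)[:,:,::-1])
p=bot.sense()["tool_pos"]; o=np.zeros((500,800,3),np.uint8)
for i,n in enumerate(("scene","top")):
    x,y=proj(n,p).astype(int);print(n,x,y);o[:,i*400:i*400+400]=cv2.resize(cv2.imread(f"pics/{n}2.png")[y-50:y+50,x-40:x+40],(400,500),interpolation=2)
cv2.imwrite("pics/grasp.png",o)
E
```

```text
t 8.8 pos [ 625.602 -211.768  219.816] xang 2.951906692906734 F [ 0.171  0.433 -0.868] open 0.2313291297141475 grasp 36.08541324734688
turn [-0.003 -0.002  1.314] shift m [ 0.106  0.418 -0.   ]
scene 238 199
top 403 213
```

View pics/grasp.png

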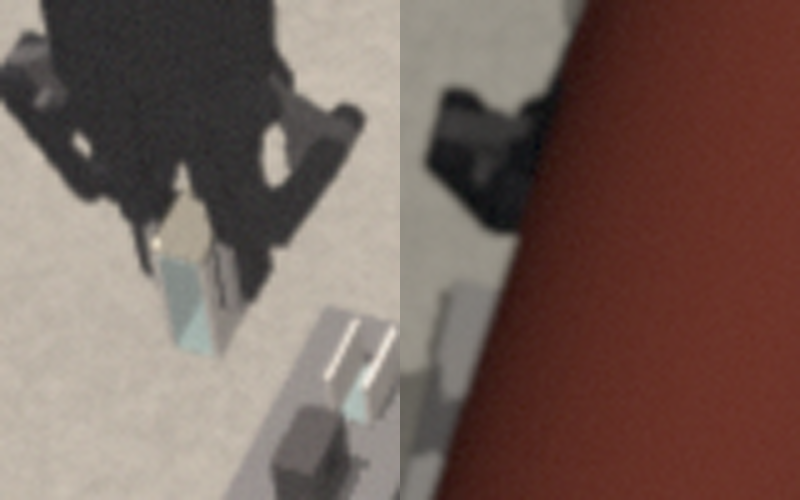

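The scene crop shows the cell held upright between the fingers on its broad faces, with the window facing the camera untouched. The arm hides the cell in the top view. Moving on to above the beam.

Call:
{"name": "arm_command", "arguments": {"steps": [[0,0,0.06,0.004,0.015,0,0],[0,0,0.14,0.012,0.046,0,0],[0,0,0.22,0.02,0.08,0,0],[0,0,0.31,0.028,0.11,0,0],[0,0,0.4,0.036,0.142,0,0],[0,0,0.49,0.044,0.174,0,0],[0,0,0.58,0.052,0.206,0,0],[0,0,0.67,0.06,0.238,0,0],[0,0,0.76,0.068,0.27,0,0],[0,0,0.85,0.076,0.3,0,0],[0,0,0.94,0.084,0.33,0,0],[0,0,1.03,0.09,0.355,0,0],[0,0,1.12,0.096,0.38,0,0],[0,0,1.2,0.101,0.4,0,0],[0,0,1.27,0.104,0.412,0,0],[0,0,1.314,0.106,0.418,0,0],[0,0,1.314,0.106,0.418,0,0],[0,0,1.314,0.106,0.418,0,0],[0,0,1.314,0.106,0.418,0,0]]}}

```text
t: 10.8
tool_pos: [601.5, 217.2, 220.4]
tcp_rot: [2.146, 2.293, -0.003]
wrist_force: [0.6, 0.4, -0.4]
opening: 0.23
grasp_force: 36.1
```

```bash
python3 g.py 600.1 219.2 105.4 1.638
```

```text
t 10.8 pos [601.505 217.223 220.382] xang 1.637061997999109 F [ 0.575  0.433 -0.41 ] open 0.2297139639399947 grasp 36.082500368356705
turn [-0.001  0.002 -0.001] shift m [ 0.002 -0.001  0.115]
```

Call:
{"name": "arm_command", "arguments": {"steps": [[0,0,0,0.002,-0.001,0.01,0],[0,0,0,0.002,-0.001,0.03,0],[0,0,0,0.002,-0.001,0.05,0],[0,0,0,0.002,-0.001,0.07,0],[0,0,0,0.002,-0.001,0.09,0],[0,0,0,0.002,-0.001,0.105,0],[0,0,0,0.002,-0.001,0.112,0],[0,0,0,0.002,-0.001,0.115,0],[0,0,0,0.002,-0.001,0.115,0],[0,0,0,0.002,-0.001,0.115,0],[0,0,0,0.002,-0.001,0.115,0],[0,0,0,0.002,-0.001,0.115,0]]}}

```text
t: 12.0
tool_pos: [600.7, 220.3, 106.5]
tcp_rot: [2.145, 2.294, 0.0]
wrist_force: [-0.2, -0.2, -0.7]
opening: 0.231
grasp_force: 36.1
```

```bash
python3 g.py 600.1 219.2 105.4 1.638;python3 - <<'E'
from h import *
S=bot.get_image("scene")[:,:,::-1];cv2.imwrite("pics/end.png",cv2.resize(S[195:310,382:542],None,fx=4.8,fy=4.8,interpolation=2))
for z in(70,95,120): print(z,(proj("scene",(600.1,219.2,z))-[382,195])*4.8+1.9)
E
```

```text
t 12.0 pos [600.652 220.303 106.465] xang 1.6379076497362912 F [-0.161 -0.197 -0.656] open 0.23053223239422804 grasp 36.082128435373306
turn [ 0.001  0.001 -0.   ] shift m [-0.001 -0.001  0.001]
70 [390.376 319.926]
95 [402.895 282.785]
120 [415.892 244.225]
```

View pics/end.png

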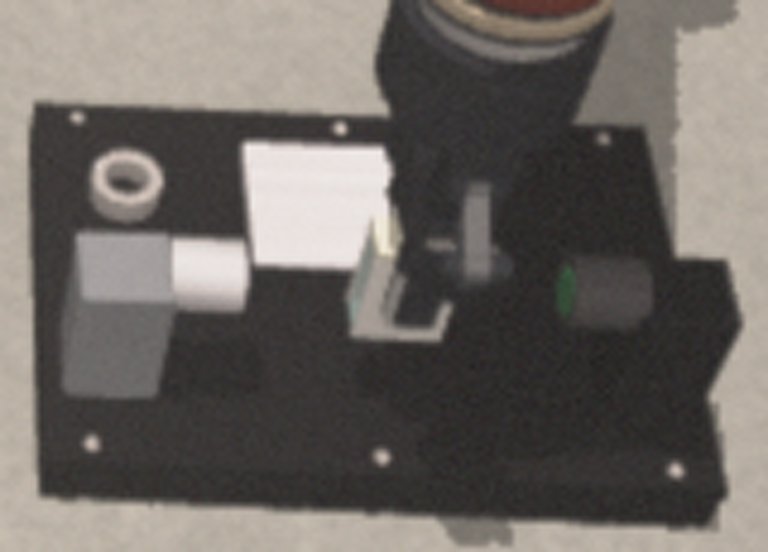

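The cell is at mid-gap between the lamp and lens barrels. Its lower front edge, from (350,338) to (442,342), is where the target pose puts it. The plate and ring are undisturbed. I'll settle, then hand in.

Call:
{"name": "arm_command", "arguments": {"steps": [[0,0,0,0,0,0.001,0],[0,0,0,0,0,0.001,0],[0,0,0,0,0,0.001,0],[0,0,0,0,0,0.001,0],[0,0,0,0,0,0.001,0]]}}

```text
t: 12.55
tool_pos: [600.3, 220.1, 104.7]
tcp_rot: [2.145, 2.294, -0.002]
wrist_force: [-0.5, 1.0, -0.9]
opening: 0.233
grasp_force: 36.1
```

```bash
python3 -c "
from plant import bot
s=bot.sense();print(s['tool_pos'],s['grasp_force']);print(bot.hand_in())"
```

```text
[600.26203699 220.13949829 104.71125239] 36.08339801430702
the job is handed in; nothing more can be done
None
```

I pressed the cover plate home and handed the job in at about 12.6 s with the cell held upright by its frosted faces, the measured tool position within 1 mm of the beam target; no verdict came back.

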